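# Marked instruments from the drip rack to the set rack, in order

## Robot

A 6-joint arm with a two-finger parallel gripper is mounted at the origin on the work surface. World frame = base frame: x ahead of the robot, y to its left, z up, the work surface at z = 0. Lengths are in mm, angles in rad, forces in N, time in s.
With the tool pointing down it reaches from about 400 to 925 mm from the base axis. Payload 12.5 kg.
Tool frame: the origin (TCP) lies at the very end of the fingers, on their centre line; the grasp point (between the pads) lies 19 mm behind it; x points along the fingers, y is the direction in which the jaws open and shut, and the axes are right-handed (so a half turn about x gives the same grasp; the last joint's range is limited). The gripper opens to 95 mm and grips with 3 to 60 N. Pads are 20 mm wide; open, the fingers measure 119 mm over their backs; the gripper's body (75 mm by 180 mm) begins 59 mm behind the grasp point.
Start: joints at [1.184, 0.491, 1.559, -0, 1.092, -0.106], TCP at [173.186, 600.547, 182.961] pointing down, gripper open.
Joint ranges: [-3.1, 3.1], [-0.84, 2.19], [0.05, 2.79], [-1.13, 4.28], [0.06, 2.93], [-2.69, 2.69]. Speed limits (rad/s): [2.22, 2.22, 2.79, 3.14, 3.14, 3.14].

## Interface

Orientations are given as [roll, pitch, yaw] about the fixed x, y, z axes, in that order (R = Rz(yaw) Ry(pitch) Rx(roll)).
In Python, from cell import env, optics, job gives the robot as it stands.
- The arm moves only by the shell command python3 -m handwheel 'ROWS' [OPENING]. ROWS is JSON, a list of rows, each an object with "travel": the shift along the world's x, y, z in mm, a list of three; "roll": the turn about the world's z in degrees. In form: [{"travel": [dx, dy, dz], "roll": roll}, ...]. A call has 1 to 8 rows; each row is the pose to reach, as a shift and turn from the pose commanded when the call began; what a row does not reach only later rows make up. A row lasts 1/10 s, in which the tool goes at most 50 mm and 8.59 degrees, less where a joint would pass 70% of its speed; a pose out of reach is approached as far as the arm can. A call with a gripper value outside its range is refused whole. OPENING is the closure, from -1 (fully open) to 1 (shut), set as the call begins (- or left out, the last holds). The fingers move at their own pace and stop on an object; the grip force is fixed at half the most. Time passes only in rows, so rows that repeat a pose let the fingers close. It gives the time, the measured TCP pose, the force and the opening at its end, in the units of the state.
- env.state(): the state, without advancing time (a new reading comes with each control period).
- optics.read_camera(name): name is "scene" or "top" or "wrist"; returns the picture (480x640x3 uint8, red, green, blue); there is no depth.
- optics.camera_params(name): a dict with "fx", "fy", "cx", "cy" (pixels), "world_from_camera" (4x4, takes a point from camera to world coordinates). Camera axes: x right, y up, looking along -z (the intrinsics and any distortion apply to the point x, -y, -z); pixel columns grow to the right and rows downward; lengths in mm; the calibration is good to about 2 mm. The wrist camera is an equidistant fisheye: a pixel r from the principal point sees the ray r / f radians off the axis. A picture is of the moment at which its call begins: read the wrist's pose just before it. camera_params takes no time and is no camera call; for the wrist camera it gives the pose at the moment of the call.
- job.job_done(): hands the job in, once; it reports no verdict.
The state is a dict: "t": time; "joints": joint angles; "qvel": joint speeds; "tau": joint torques, N m; "eef_pos": TCP position; "tcp_rot": TCP orientation; "ft_force": force on the tool from outside, world axes, zero at the start; "moment": the same for the moment, N m; "opening": opening from 0.0 (shut) to 1.0 (fully open).
Only numpy, scipy, OpenCV 4.12 (cv2) and the standard library are available. Lean on these libraries where they do the work, as an engineer would, in place of code of your own. Each camera call takes 0.05 s, during which the arm holds its last target.

## Task

The four marked instruments lie in a row on the steel drip rack. Move them into the white cradles of the set rack, one in each, in the same left-to-right order as they lie now, so that they still match the job sheet. Lay each one gently into its notches with its handle still towards the robot and its balance point about midway between the two webs, drop none, and leave the bottle standing where it is.

Things in the scene. Friction and masses are not known exactly. Their poses are not given: they have to be found in the camera images.
- osteotome: Steel instrument lying along its x, its end a chisel blade 40 long flaring to 25 wide (195 overall). Flat handle 110 x 16 wide x 9 thick (x -55 to 55), shank to x 100. Origin: underside, mid-handle; x to the working end, z up. Balance point, the place to grip across the 16 mm: x = +28. 100 to 210 g. Starts on the drip rack, underside 50 above the bench, handle to the robot.
- rasp: Steel instrument lying along its x, its end a straight paddle 52 x 15 x 6.5 with file teeth on top (205 overall). Flat handle 110 x 16 wide x 9 thick (x -55 to 55), shank to x 100. Origin: underside, mid-handle; x to the working end, z up. Balance point, the place to grip across the 16 mm: x = +28. 100 to 210 g. Starts on the drip rack, underside 50 above the bench, handle to the robot.
- curette: Steel instrument lying along its x, its end a small open cup 23 across, 10 high, on a thin round shank (190 overall). Flat handle 110 x 16 wide x 9 thick (x -55 to 55), shank to x 100. Origin: underside, mid-handle; x to the working end, z up. Balance point, the place to grip across the 16 mm: x = +28. 100 to 210 g. Starts on the drip rack, underside 50 above the bench, handle to the robot.
- impactor: Steel instrument lying along its x, its end an upright disc 25 across, 10 thick, on a thin round shank (190 overall). Flat handle 110 x 16 wide x 9 thick (x -55 to 55), shank to x 100. Origin: underside, mid-handle; x to the working end, z up. Balance point, the place to grip across the 16 mm: x = +28. 100 to 210 g. Starts on the drip rack, underside 50 above the bench, handle to the robot.
- cradle_a: One of 4 identical white cradles in a row about 74 apart (its letter tells nothing of its place). Foot 116 x 50 x 6; webs 10 thick at x -50 and +50, each with a notch 31 wide at its floor, 38 at the mouth, floor 44 and tops 63 above the origin. Origin: under the foot, midway between the webs, 6 above the bench; x away from the robot. Instrument seated right: its origin at x -28, z 44. Fixed.
- cradle_b: One of 4 identical white cradles in a row about 74 apart (its letter tells nothing of its place). Foot 116 x 50 x 6; webs 10 thick at x -50 and +50, each with a notch 31 wide at its floor, 38 at the mouth, floor 44 and tops 63 above the origin. Origin: under the foot, midway between the webs, 6 above the bench; x away from the robot. Instrument seated right: its origin at x -28, z 44. Fixed.
- cradle_c: One of 4 identical white cradles in a row about 74 apart (its letter tells nothing of its place). Foot 116 x 50 x 6; webs 10 thick at x -50 and +50, each with a notch 31 wide at its floor, 38 at the mouth, floor 44 and tops 63 above the origin. Origin: under the foot, midway between the webs, 6 above the bench; x away from the robot. Instrument seated right: its origin at x -28, z 44. Fixed.
- cradle_d: One of 4 identical white cradles in a row about 74 apart (its letter tells nothing of its place). Foot 116 x 50 x 6; webs 10 thick at x -50 and +50, each with a notch 31 wide at its floor, 38 at the mouth, floor 44 and tops 63 above the origin. Origin: under the foot, midway between the webs, 6 above the bench; x away from the robot. Instrument seated right: its origin at x -28, z 44. Fixed.
- drip_rack: Steel drip rack, fixed, left (+y) of the cradles: two rods 8 thick, 316 long along y, at x -50 and +50, tops 50 above the bench, over a tray 180 x 300 x 10. The instruments lie across the rods in a row, about 74 apart, at least 32 free between handles. Origin: centre of the tray's underside.
- bottle: White plastic bottle, 36 across, 88 high, about 90 g, standing loose between the two racks; a bystander. Origin: centre of its underside, z up.
Things that resemble listed ones, but are neither listed nor needed, are in the scene too. What is shaped like the osteotome but brown or purple is not meant.

How it is judged (in metres and radians):
At the end, for the whole second after the job is handed in: Same left-to-right order as at the start, one instrument per cradle: underside within 4 mm of the notch floors, level (0.12 rad), within 12 mm of the centre line, within 18 mm of midway along x, handle to the robot, lined up within 0.22 rad, released and at rest (x of osteotome in the frame of cradle_a between -0.046 and -0.01 m and y of osteotome in the frame of cradle_a between -0.012 and 0.012 m and z of osteotome in the frame of cradle_a between 0.04 and 0.048 m and angle between the x axis of osteotome and the x axis of cradle_a, either way round below 0.22 rad and angle between each of osteotome, rasp, curette, impactor's own z axis and vertical below 0.12 rad and linear speed of each of osteotome, rasp, curette, impactor below 0.02 m/s and angular speed of each of osteotome, rasp, curette, impactor below 0.2 rad/s and x of rasp in the frame of cradle_b between -0.046 and -0.01 m and y of rasp in the frame of cradle_b between -0.012 and 0.012 m and z of rasp in the frame of cradle_b between 0.04 and 0.048 m and angle between the x axis of rasp and the x axis of cradle_b, either way round below 0.22 rad and x of curette in the frame of cradle_c between -0.046 and -0.01 m and y of curette in the frame of cradle_c between -0.012 and 0.012 m and z of curette in the frame of cradle_c between 0.04 and 0.048 m and angle between the x axis of curette and the x axis of cradle_c, either way round below 0.22 rad and x of impactor in the frame of cradle_d between -0.046 and -0.01 m and y of impactor in the frame of cradle_d between -0.012 and 0.012 m and z of impactor in the frame of cradle_d between 0.04 and 0.048 m and angle between the x axis of impactor and the x axis of cradle_d, either way round below 0.22 rad); the robot touches nothing.
It fails at once if the bottle is knocked over or shoved more than 20 mm (angle between bottle's own z axis and vertical above 0.5 rad or distance of bottle from where it was at the start of the episode above 0.02 m).
It fails at once if an instrument falls off the racks to the bench (its underside lower than 30 mm) (height (world z) of any of osteotome, rasp, curette, impactor below 0.03 m).
It fails at once if an instrument is dropped or thrown: faster than 0.6 m/s with no finger on it (a fall of about 20 mm) ((linear speed of osteotome above 0.6 m/s and contact force between the fingers and osteotome below 0.05 N) or (linear speed of rasp above 0.6 m/s and contact force between the fingers and rasp below 0.05 N) or (linear speed of curette above 0.6 m/s and contact force between the fingers and curette below 0.05 N) or (linear speed of impactor above 0.6 m/s and contact force between the fingers and impactor below 0.05 N)).
It also fails if it takes over 102 s, if anything falls off the work surface, if the arm or the gripper's body presses on something with over 40 N, if the wrist force passes 120 N, or if a joint passes its speed limit or range.

## Working session

There is one attempt and no reset: what is moved stays moved. The work goes in short steps, Python scripts to look and compute and a shell command to move; the robot and the scene stay as the last step left them, time stands still between calls to the robot, and variables do not carry over. Pictures are saved under pics/ and viewed, and the job is handed in when it is done.

```bash
ls; mkdir -p pics
python3 - <<'E'
from cell import env, optics, job
import cv2
print(env.state())
for n in ("scene","top","wrist"):
    p=optics.camera_params(n); print(n,p)
    cv2.imwrite(f"pics/{n}0.png",optics.read_camera(n)[:,:,::-1])
E
```

```text
pics
{'t': 0.0, 'joints': array([ 1.18440035e+00,  4.91545955e-01,  1.55945026e+00, -2.76731413e-05,
        1.09170740e+00, -1.05613118e-01]), 'qvel': array([-0.00105647, -0.00162172, -0.00073955, -0.00026092,  0.00153061,
       -0.00101199]), 'tau': array([-3.28321194e-04, -6.12641358e+01, -2.58181965e+01,  6.92670979e-02,
        4.81551338e-02, -1.08031572e-04]), 'eef_pos': array([173.07865186, 600.26306787, 182.36994523]), 'tcp_rot': array([-1.65432091,  1.5696851 , -1.935091  ]), 'ft_force': array([-0.29552117, -0.44395059,  0.44546091]), 'moment': array([ 0.03287325, -0.03465868, -0.04229775]), 'opening': 1.0025903192403427}
scene {'fx': 490.0523698604367, 'fy': 490.0523698604367, 'cx': 319.010111262302, 'cy': 243.29314770160192, 'world_from_camera': array([[-5.70315843e-01, -5.76371999e-01,  5.85265032e-01,
         1.05871803e+03],
       [ 8.21340125e-01, -3.89861702e-01,  4.16423165e-01,
         4.26361468e+02],
       [-1.18422305e-02,  7.18194383e-01,  6.95741755e-01,
         8.11309874e+02],
       [ 0.00000000e+00,  0.00000000e+00,  0.00000000e+00,
         1.000000
[... 253 characters left out ...]
14389307e-02, -5.81881200e-03,
        -5.95841089e+00],
       [-1.30626889e-03,  2.04748399e-01,  9.78813765e-01,
         9.57607150e+02],
       [ 0.00000000e+00,  0.00000000e+00,  0.00000000e+00,
         1.00000000e+00]])}
wrist {'fx': 371.64829954431775, 'fy': 371.64829954431775, 'cx': 322.790901152047, 'cy': 242.53384151283188, 'world_from_camera': array([[ 2.76965405e-01, -9.29804805e-01, -2.42390572e-01,
         1.04481261e+02],
       [ 9.60879302e-01,  2.67728718e-01,  7.09387180e-02,
         6.20229886e+02],
       [-1.06424395e-03, -2.52555654e-01,  9.67581784e-01,
         3.83815946e+02],
       [ 0.00000000e+00,  0.00000000e+00,  0.00000000e+00,
         1.00000000e+00]])}
```

View pics/scene0.png

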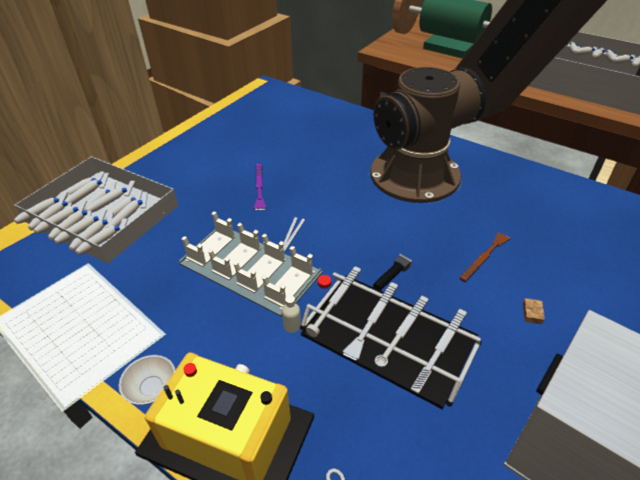

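View pics/top0.png

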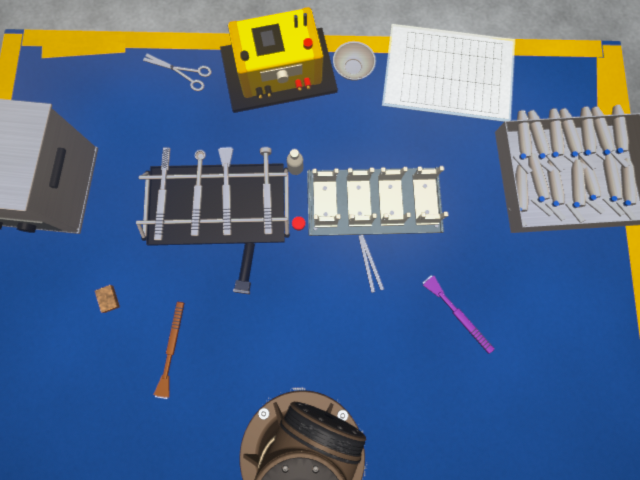

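View pics/wrist0.png

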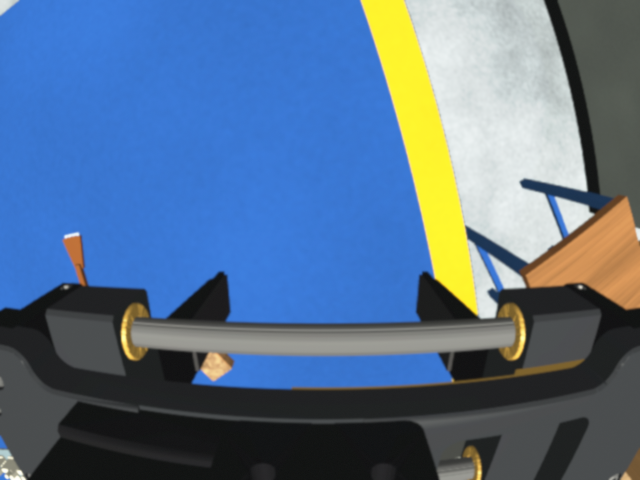

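The top view shows, left to right, the rasp (163 col), curette (197), osteotome (226) and impactor (266). The four cradles are at columns 325–427 and the bottle is at (294,160). I'll zoom in to measure.

```bash
cat > h.py <<'E'
from cell import env, optics, job
import cv2, numpy as np
def px2w(cam,u,v,z,P=None):
    p=P or optics.camera_params(cam); M=p['world_from_camera']
    d=np.array([(u-p['cx'])/p['fx'],-(v-p['cy'])/p['fy'],-1.])
    d=M[:3,:3]@d; o=M[:3,3]; return o+d*(z-o[2])/d[2]
def w2px(cam,X):
    p=optics.camera_params(cam); M=p['world_from_camera']
    c=M[:3,:3].T@(np.asarray(X,float)-M[:3,3]); 
    return p['cx']+p['fx']*c[0]/-c[2], p['cy']-p['fy']*c[1]/-c[2]
def crop(src,x0,y0,w,h,s,out):
    im=cv2.imread(src)[y0:y0+h,x0:x0+w]; cv2.imwrite(out,cv2.resize(im,None,fx=s,fy=s,interpolation=cv2.INTER_CUBIC))
E
python3 - <<'E'
from h import *
crop('pics/top0.png',135,135,165,120,4.8,'pics/c1.png')
crop('pics/top0.png',295,150,160,100,5,'pics/c2.png')
E
```

```text
(no output)
```

View pics/c1.png

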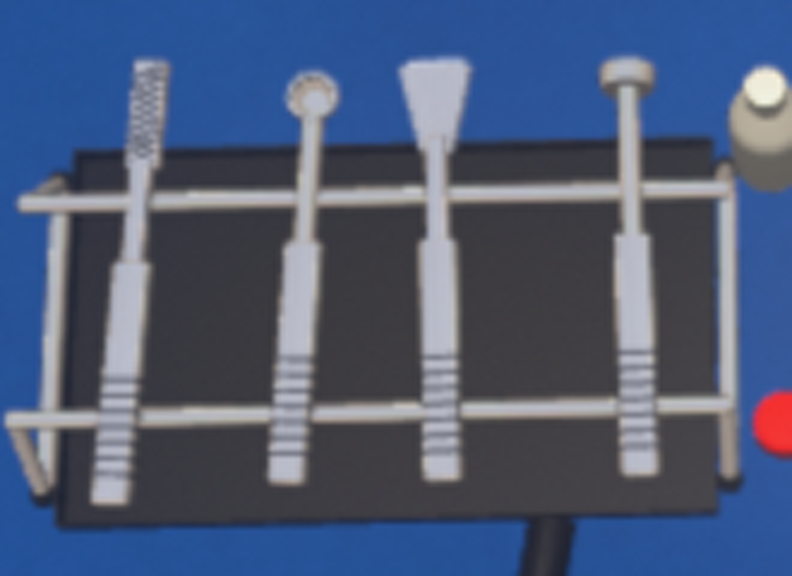

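View pics/c2.png

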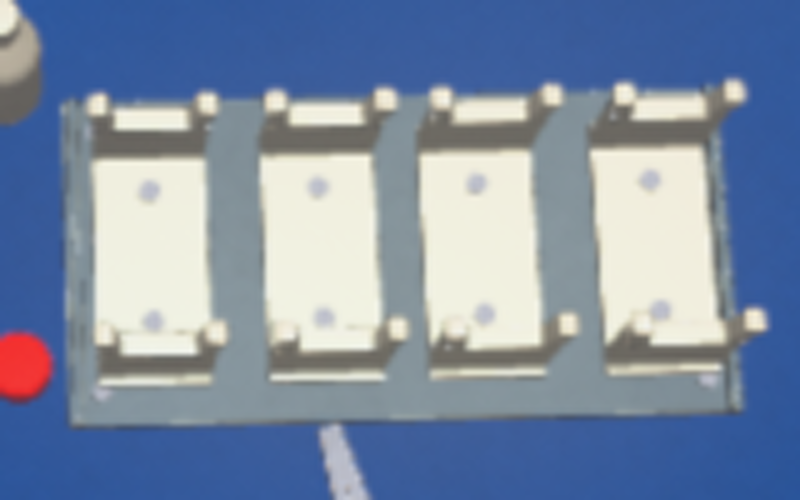

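Run:
```python
from h import *
f=lambda c,x0,y0,s,z: px2w('top',x0+(c[0]+.5)/s-.5,y0+(c[1]+.5)/s-.5,z)
I={'rasp':((110,503),(131,263)),'cur':((287,483),(302,243)),'ost':((443,480),(437,240)),'imp':((641,474),(632,235))}
for k,(r,t) in I.items():
    a=f(r,135,135,4.8,59);b=f(t,135,135,4.8,59);d=b-a
    L=np.hypot(*d[:2]);m=(a+b)/2;g=m+28*d/L
    print(k,'len',L.round(1),'yaw deg',np.degrees(np.arctan2(d[1],d[0])).round(1),'mid',m.round(1),'grip',g.round(1))
C={'1':((107,331),(218,328),(98,103),(207,101)),'2':((287,330),(399,325),(276,100),(385,98)),'3':((457,328),(568,322),(442,97),(551,95)),'4':((643,322),(755,318),(624,93),(735,91))}
for k,v in C.items():
    p=[f(c,295,150,5,69) for c in v]; r=(p[0]+p[1])/2;t=(p[2]+p[3])/2;d=t-r
    print(k,'len',np.hypot(*d[:2]).round(1),'w',(p[0]-p[1])[1].round(1),'yaw',np.degrees(np.arctan2(d[1],d[0])).round(1),'c',((r+t)/2).round(1))
print(f((765,88),135,135,4.8,88))
M=optics.camera_params('wrist')
```

```text
rasp len 108.0 yaw deg 0.3 mid [473.2 309.7  59. ] grip [501.2 309.9  59. ]
cur len 108.5 yaw deg 0.8 mid [483.9 234.6  59. ] grip [511.9 235.   59. ]
ost len 108.7 yaw deg 4.8 mid [486.6 171.3  59. ] grip [514.5 173.7  59. ]
imp len 108.3 yaw deg 4.4 mid [491.   85.8  59. ] grip [518.9  87.9  59. ]
1 len 99.3 w 45.8 yaw 3.2 c [524.7 -36.7  69. ]
2 len 99.7 w 46.2 yaw 2.8 c [ 527.4 -111.5   69. ]
3 len 100.0 w 45.8 yaw 2.8 c [ 530.1 -181.5   69. ]
4 len 99.6 w 46.3 yaw 2.7 c [ 533.8 -258.6   69. ]
[603.10645185  31.92618783  88.        ]
```

```bash
cat >> h.py <<'E'
from scipy.spatial.transform import Rotation as Rot
def jaw():
    s=env.state(); R=Rot.from_euler('xyz',s['tcp_rot']).as_matrix()
    a=np.degrees(np.arctan2(R[1,1],R[0,1])); return R,a
E
python3 - <<'E'
from h import *
R,a=jaw(); print(R.round(3),a, env.state()['eef_pos'])
f=lambda c,x0,y0,s,z: px2w('top',x0+(c[0]+.5)/s-.5,y0+(c[1]+.5)/s-.5,z)
for c in ((77,200),(500,190),(77,418),(700,404)): print(f(c,135,135,4.8,50).round(1))
# scene cross-check: project predicted points
im=cv2.imread('pics/scene0.png')
for X in [(501.2,309.9,59),(511.9,235,59),(514.5,173.7,59),(518.9,87.9,59),(524.7,-36.7,12),(527.4,-111.5,12),(530.1,-181.5,12),(533.8,-258.6,12),(603,32,88),(603,32,0)]:
    u,v=w2px('scene',X); cv2.drawMarker(im,(int(round(u)),int(round(v))),(0,0,255),0,6)
cv2.imwrite('pics/s1.png',cv2.resize(im[190:410,170:500],None,fx=2.4,fy=2.4))
E
```

```text
[[-0.     0.277  0.961]
 [-0.001  0.961 -0.277]
 [-1.    -0.001 -0.   ]] 73.91222239819521 [173.1023403  600.34697824 182.50645829]
[559.1 340.   50. ]
[567.9 150.9  50. ]
[458.7 330.5  50. ]
[471.   57.9  50. ]
```

View pics/s1.png

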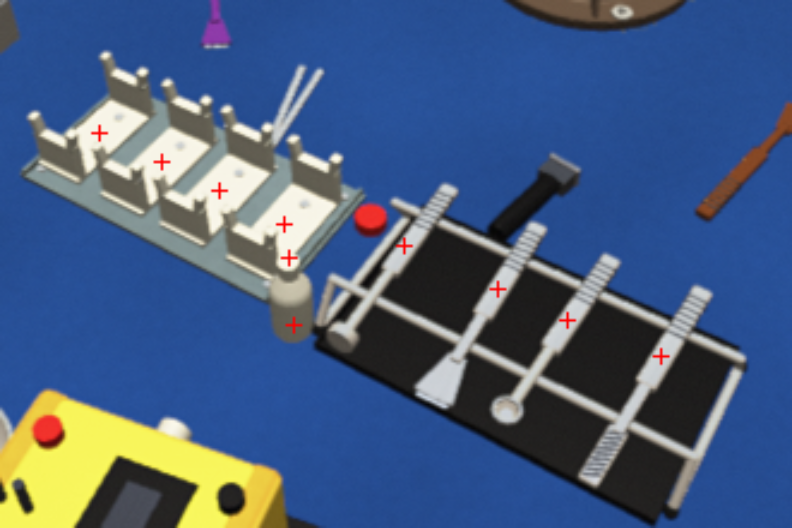

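Projecting the top-view points into the scene view puts them on the handles, cradle feet and bottle, so the two cameras agree. I'll take the impactor first, since it goes to the rightmost cradle.

```bash
python3 -m handwheel '[{"travel":[27,-40,0],"roll":2.5},{"travel":[54,-80,0],"roll":5},{"travel":[81,-120,0],"roll":7.5},{"travel":[108,-160,0],"roll":10},{"travel":[135,-200,0],"roll":12.5},{"travel":[162,-240,0],"roll":15},{"travel":[189,-280,0],"roll":17.5},{"travel":[216,-320,0],"roll":20.5}]' 0.16
python3 -m handwheel '[{"travel":[27,-40,0],"roll":0},{"travel":[54,-80,0],"roll":0},{"travel":[81,-120,0],"roll":0},{"travel":[108,-160,0],"roll":0},{"travel":[130,-193,0],"roll":0},{"travel":[130,-193,-35],"roll":0},{"travel":[130,-193,-70],"roll":0},{"travel":[130,-193,-70],"roll":0}]'
python3 - <<'E'
from h import *
print(env.state()['eef_pos'],jaw()[1],env.state()['opening'])
cv2.imwrite("pics/w1.png",optics.read_camera('wrist')[:,:,::-1])
cv2.imwrite("pics/t1.png",optics.read_camera('top')[:,:,::-1])
E
```

```text
t: 0.95
eef_pos: [389.9, 278.8, 183.0]
tcp_rot: [1.085, 1.571, 1.164]
ft_force: [1.0, -0.3, 0.2]
opening: 0.431
t: 1.75
eef_pos: [517.1, 87.0, 109.6]
tcp_rot: [3.094, 1.564, -3.113]
ft_force: [-0.7, 0.2, 0.5]
opening: 0.423
[517.08895727  87.00140419 109.61297842] 94.36019484788847 0.42320154505385366
```

View pics/w1.png

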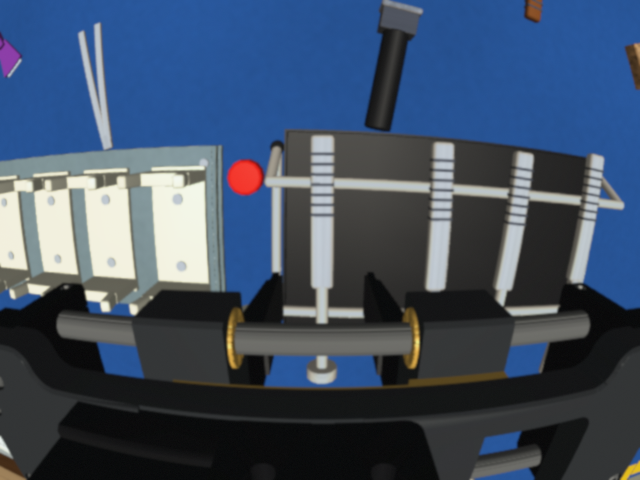

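The wrist view shows the impactor handle (col 321) centred between the fingers (280–365). Next I descend and grip.

```bash
python3 -m handwheel '[{"travel":[0,0,-25],"roll":0},{"travel":[0,0,-45],"roll":0},{"travel":[0,0,-60],"roll":0},{"travel":[0,0,-70],"roll":0},{"travel":[0,0,-76],"roll":0},{"travel":[0,0,-76],"roll":0},{"travel":[0,0,-76],"roll":0}]'
python3 -m handwheel '[{"travel":[0,0,0],"roll":0},{"travel":[0,0,0],"roll":0},{"travel":[0,0,0],"roll":0},{"travel":[0,0,0],"roll":0},{"travel":[0,0,0],"roll":0},{"travel":[0,0,0],"roll":0},{"travel":[0,0,0],"roll":0},{"travel":[0,0,0],"roll":0}]' 1
```

```text
t: 2.55
eef_pos: [519.6, 87.7, 37.7]
tcp_rot: [0.046, 1.57, 0.124]
ft_force: [0.2, -0.0, -0.0]
opening: 0.419
t: 3.35
eef_pos: [519.2, 87.5, 36.9]
tcp_rot: [2.324, 1.571, 2.401]
ft_force: [0.1, 0.4, 0.7]
opening: 0.005
```

Opening 0.005 means the jaws are fully shut, where a 16 mm handle should read about 0.17. Looking before doing anything else.

Run:
```python
from h import *
print(env.state()['eef_pos'],env.state()['opening'],env.state()['ft_force'])
cv2.imwrite("pics/w2.png",optics.read_camera('wrist')[:,:,::-1])
s=optics.read_camera('scene')[:,:,::-1]; cv2.imwrite("pics/s2.png",cv2.resize(s[170:430,260:520],None,fx=2.2,fy=2.2))
cv2.imwrite("pics/t2.png",optics.read_camera('top')[:,:,::-1])
```

```text
[519.16766477  87.54648086  36.93288543] 0.005151746360836971 [0.14887914 0.39701097 0.69240416]
```

View pics/w2.png

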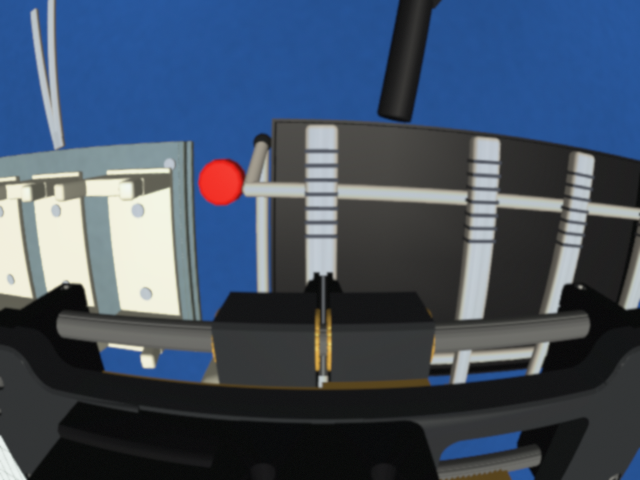

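View pics/s2.png

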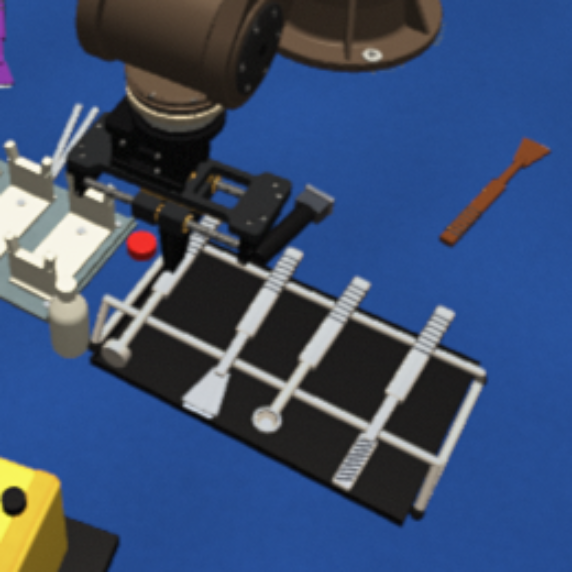

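View pics/t2.png

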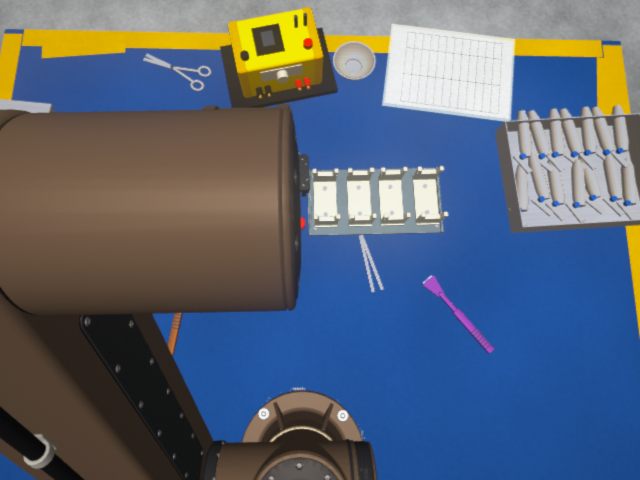

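Run:
```python
from h import *
s=env.state()
for X in [s['eef_pos'],s['eef_pos']+[0,0,19],(518.9,87.9,59),(491-55,83.8,59),(518.9,87.9,80)]: print(X,w2px('scene',X))
im=optics.read_camera('scene')[:,:,::-1].copy()
c=cv2.resize(im[255:345,290:390],None,fx=7,fy=7,interpolation=cv2.INTER_CUBIC)
for X,col in [(s['eef_pos'],(0,0,255)),((518.9,87.9,59),(0,255,0)),((518.9,87.9,80),(255,255,0))]:
    u,v=w2px('scene',X); cv2.drawMarker(c,(int((u-290+.5)*7),int((v-255+.5)*7)),col,0,14,2)
cv2.imwrite('pics/s3.png',c)
```

```text
[519.19025244  87.54479195  36.96218711] (np.float64(338.00350959503436), np.float64(298.9489267731175))
[519.19025244  87.54479195  55.96218711] (np.float64(338.1468470723602), np.float64(292.8908266054268))
(518.9, 87.9, 59) (np.float64(338.39829099458615), np.float64(291.8915860558224))
(436, 83.8, 59) (np.float64(358.33508016728064), np.float64(266.04099946748875))
(518.9, 87.9, 80) (np.float64(338.5654296691662), np.float64(284.9732066114499))
```

View pics/s3.png

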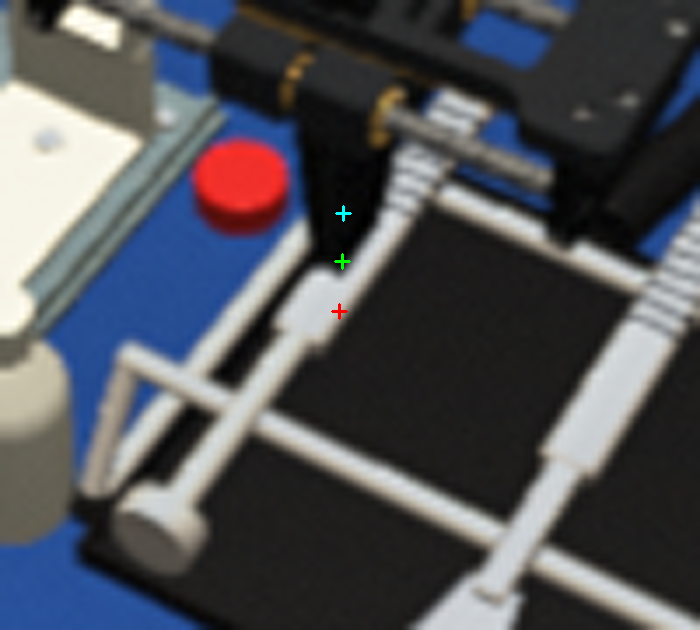

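The scene view shows the fingertips at about row 292.5. The reported TCP should project to row 299, so the tips seem roughly 20 mm higher than reported, just above the handle. I'll check this against the wrist camera's first picture, where the jaws were 95 mm apart.

Run:
```python
from h import *
crop('pics/wrist0.png',130,230,360,170,2.2,'pics/c4.png')
# pose at start
M=np.array([[2.76965405e-01,-9.29804805e-01,-2.42390572e-01,104.48],[9.60879302e-01,2.67728718e-01,7.09387180e-02,620.23],[-1.06424395e-03,-2.52555654e-01,9.67581784e-01,383.8]])
f,cx,cy=371.648,322.79,242.53
R=Rot.from_euler('xyz',[-1.65432091,1.5696851,-1.935091]).as_matrix(); T=np.array([173.08,600.26,182.37])
def proj(P):
    c=M[:,:3].T@(P-M[:,3]); th=np.arctan2(np.hypot(c[0],c[1]),-c[2]); ph=np.arctan2(-c[1],c[0]); return (cx+f*th*np.cos(ph)).round(1),(cy+f*th*np.sin(ph)).round(1)
for back in (0,10,19,30,40):
  print(back,[proj(T+R@np.array([-back,y,z])) for y in (-47.5,47.5) for z in (-10,10)])
```

```text
0 [(np.float64(240.4), np.float64(257.4)), (np.float64(242.6), np.float64(289.7)), (np.float64(405.3), np.float64(257.4)), (np.float64(403.0), np.float64(289.7))]
10 [(np.float64(236.6), np.float64(262.7)), (np.float64(239.1), np.float64(296.2)), (np.float64(409.1), np.float64(262.7)), (np.float64(406.6), np.float64(296.2))]
19 [(np.float64(232.9), np.float64(267.9)), (np.float64(235.7), np.float64(302.6)), (np.float64(412.8), np.float64(267.9)), (np.float64(410.0), np.float64(302.6))]
30 [(np.float64(227.9), np.float64(274.8)), (np.float64(231.2), np.float64(311.1)), (np.float64(417.8), np.float64(274.8)), (np.float64(414.5), np.float64(311.1))]
40 [(np.float64(222.9), np.float64(281.8)), (np.float64(226.7), np.float64(319.5)), (np.float64(422.8), np.float64(281.9)), (np.float64(419.0), np.float64(319.6))]
```

View pics/c4.png

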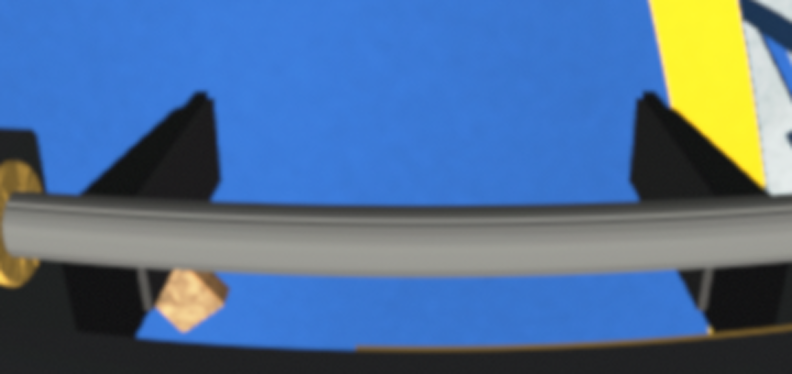

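Both views agree: the real fingertips sit about 30 mm behind the reported TCP. The wrist picture has the tip corners at (225,274) and (420,274), which fits 30 mm back. So the reported z needs to go about 30 mm lower. I'll open, descend in part, and check the force and the picture.

```bash
python3 -m handwheel '[{"travel":[0,0,0],"roll":0},{"travel":[0,0,0],"roll":0},{"travel":[0,0,0],"roll":0},{"travel":[0,0,0],"roll":0},{"travel":[0,0,-5],"roll":0},{"travel":[0,0,-10],"roll":0},{"travel":[0,0,-15],"roll":0},{"travel":[0,0,-15],"roll":0}]' 0.16
python3 - <<'E'
from h import *
s=env.state();print(s['eef_pos'],s['opening'],s['ft_force'])
im=optics.read_camera('scene')[:,:,::-1].copy()
c=cv2.resize(im[255:345,290:390],None,fx=7,fy=7,interpolation=cv2.INTER_CUBIC)
for dy in (-20,20):
  for dx in (-10,10):
    u,v=w2px('scene',s['eef_pos']+[dx,dy,30]); cv2.drawMarker(c,(int((u-290+.5)*7),int((v-255+.5)*7)),(0,0,255),0,14,2)
cv2.imwrite('pics/s4.png',c)
E
```

```text
t: 4.35
eef_pos: [518.7, 87.5, 21.1]
tcp_rot: [3.05, 1.569, 3.127]
ft_force: [0.1, -0.1, 0.3]
opening: 0.416
[518.74303518  87.49522361  21.07344866] 0.41605209517414843 [ 0.08568    -0.14739675  0.26105267]
```

View pics/s4.png

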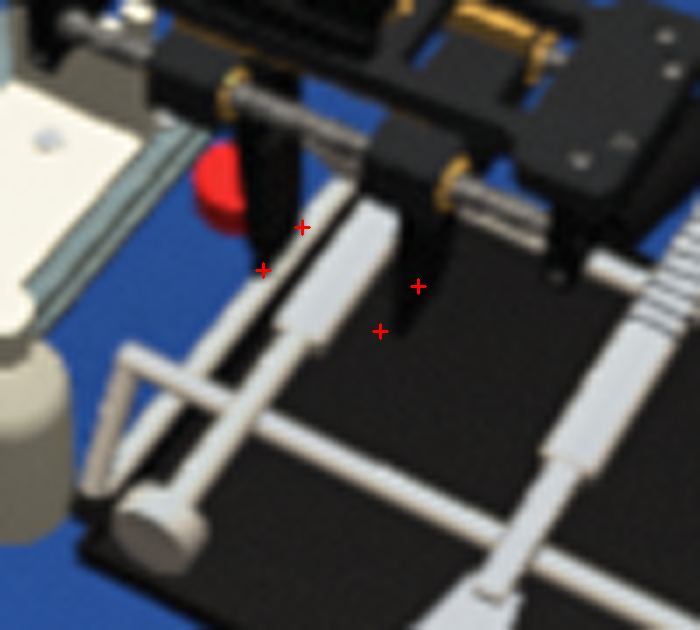

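With a 30 mm offset the predicted tip corners fall on the visible fingertips. I'll go down another 15 mm and close.

```bash
python3 -m handwheel '[{"travel":[0,0,-5],"roll":0},{"travel":[0,0,-10],"roll":0},{"travel":[0,0,-15],"roll":0},{"travel":[0,0,-15],"roll":0}]'
python3 -m handwheel '[{"travel":[0,0,0],"roll":0},{"travel":[0,0,0],"roll":0},{"travel":[0,0,0],"roll":0},{"travel":[0,0,0],"roll":0},{"travel":[0,0,0],"roll":0},{"travel":[0,0,0],"roll":0},{"travel":[0,0,0],"roll":0},{"travel":[0,0,0],"roll":0}]' 1
```

```text
t: 4.8
eef_pos: [518.8, 87.5, 6.2]
tcp_rot: [3.025, 1.57, 3.102]
ft_force: [-0.8, -0.4, -1.0]
opening: 0.418
t: 5.6
eef_pos: [519.3, 87.5, 7.1]
tcp_rot: [0.312, 1.57, 0.389]
ft_force: [0.1, -1.0, 2.1]
opening: 0.167
```

Now it's gripped: 0.167 is 16 mm. Lift, then carry to the rightmost cradle, which is +15, −346 mm away.

```bash
python3 -m handwheel '[{"travel":[0,0,5],"roll":0},{"travel":[0,0,15],"roll":0},{"travel":[0,0,30],"roll":0},{"travel":[0,0,50],"roll":0},{"travel":[0,0,70],"roll":0},{"travel":[0,0,80],"roll":0},{"travel":[0,0,80],"roll":0}]'
python3 - <<'E'
from h import *
s=optics.read_camera('scene')[:,:,::-1]; cv2.imwrite("pics/s5.png",cv2.resize(s[170:430,160:500],None,fx=2.2,fy=2.2))
E
```

```text
t: 6.3
eef_pos: [519.7, 87.6, 88.4]
tcp_rot: [-0.002, 1.568, 0.075]
ft_force: [0.1, 0.2, -1.0]
opening: 0.166
```

View pics/s5.png

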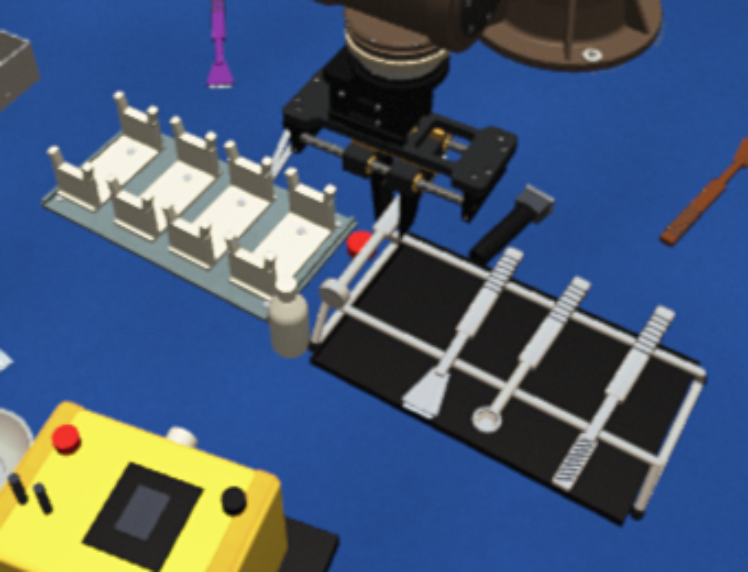

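The impactor is up and hangs level at about 130 mm, clear of the bottle top. Carrying it over.

```bash
python3 -m handwheel '[{"travel":[1,-15,0],"roll":0},{"travel":[3,-50,0],"roll":0},{"travel":[5,-90,0],"roll":-0.5},{"travel":[7,-130,0],"roll":-1},{"travel":[9,-170,0],"roll":-1.5},{"travel":[11,-210,0],"roll":-1.5},{"travel":[13,-250,0],"roll":-1.5},{"travel":[14,-290,0],"roll":-1.5}]'
python3 -m handwheel '[{"travel":[1,-30,0],"roll":0},{"travel":[1,-49,0],"roll":0},{"travel":[1,-56,0],"roll":0},{"travel":[1,-56,0],"roll":0},{"travel":[1,-56,-20],"roll":0},{"travel":[1,-56,-40],"roll":0},{"travel":[1,-56,-50],"roll":0},{"travel":[1,-56,-50],"roll":0}]'
python3 - <<'E'
from h import *
cv2.imwrite("pics/w6.png",optics.read_camera('wrist')[:,:,::-1])
s=optics.read_camera('scene')[:,:,::-1]; cv2.imwrite("pics/s6.png",cv2.resize(s[170:400,160:400],None,fx=2.5,fy=2.5))
E
```

```text
t: 7.15
eef_pos: [532.3, -204.9, 85.8]
tcp_rot: [2.596, 1.569, 2.647]
ft_force: [0.7, -0.1, -1.9]
opening: 0.165
t: 7.95
eef_pos: [533.7, -257.0, 35.9]
tcp_rot: [2.471, 1.568, 2.523]
ft_force: [-0.2, 0.1, -1.0]
opening: 0.165
```

View pics/w6.png

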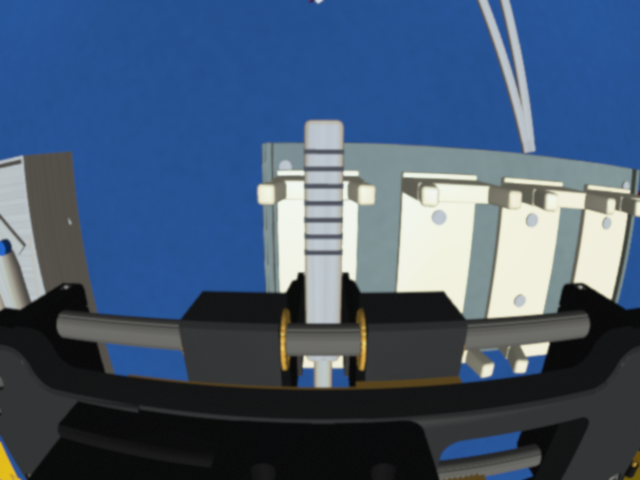

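View pics/s6.png

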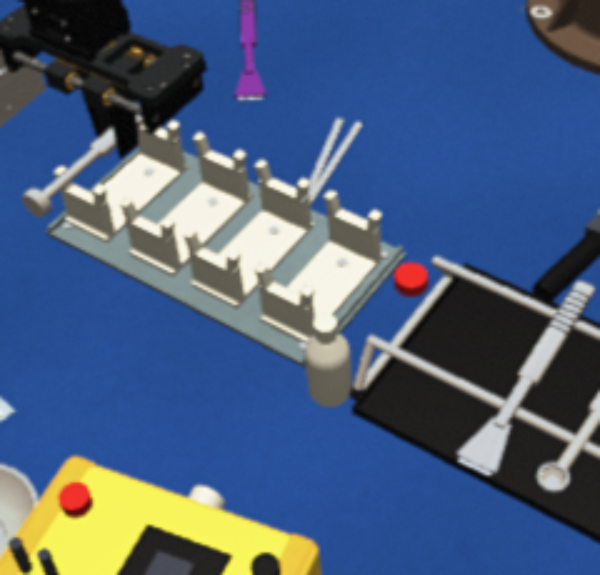

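The wrist view shows the handle (col 323) over the notch centre (posts at 266 and 366, mean 316), so it's about 2–3 mm off. I'll trim −2 mm in y and lower slowly.

```bash
python3 -m handwheel '[{"travel":[0,-2,-8],"roll":0},{"travel":[0,-2,-15],"roll":0},{"travel":[0,-2,-20],"roll":0},{"travel":[0,-2,-24],"roll":0},{"travel":[0,-2,-27],"roll":0},{"travel":[0,-2,-29],"roll":0},{"travel":[0,-2,-30],"roll":0},{"travel":[0,-2,-30],"roll":0}]'
python3 -m handwheel '[{"travel":[0,0,0],"roll":0},{"travel":[0,0,0],"roll":0},{"travel":[0,0,0],"roll":0}]'
```

```text
t: 8.85
eef_pos: [534.2, -260.5, 7.2]
tcp_rot: [-0.085, 1.571, -0.034]
ft_force: [-1.4, -0.6, 0.2]
opening: 0.164
t: 9.15
eef_pos: [534.2, -260.5, 7.2]
tcp_rot: [-0.294, 1.571, -0.243]
ft_force: [-1.2, 0.3, 3.5]
opening: 0.165
```

Force z went from −1 to about +3 N, so it is resting on the notch floors. Release and rise.

```bash
python3 -m handwheel '[{"travel":[0,0,0],"roll":0},{"travel":[0,0,0],"roll":0},{"travel":[0,0,0],"roll":0},{"travel":[0,0,0],"roll":0},{"travel":[0,0,0],"roll":0},{"travel":[0,0,20],"roll":0},{"travel":[0,0,50],"roll":0},{"travel":[0,0,80],"roll":0}]' 0.16
python3 - <<'E'
from h import *
s=env.state(); print(s['eef_pos'],jaw()[1])
cv2.imwrite("pics/w7.png",optics.read_camera('wrist')[:,:,::-1])
s=optics.read_camera('scene')[:,:,::-1]; cv2.imwrite("pics/s7.png",cv2.resize(s[170:400,160:400],None,fx=2.5,fy=2.5))
E
```

```text
t: 9.95
eef_pos: [533.9, -260.3, 87.6]
tcp_rot: [2.446, 1.57, 2.497]
ft_force: [0.9, -0.2, -0.6]
opening: 0.419
[ 533.92505274 -260.30035708   87.57098879] 92.90884954974699
```

View pics/w7.png

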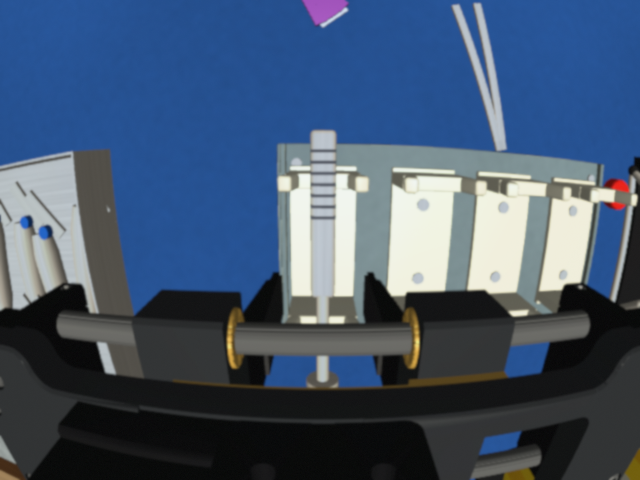

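View pics/s7.png

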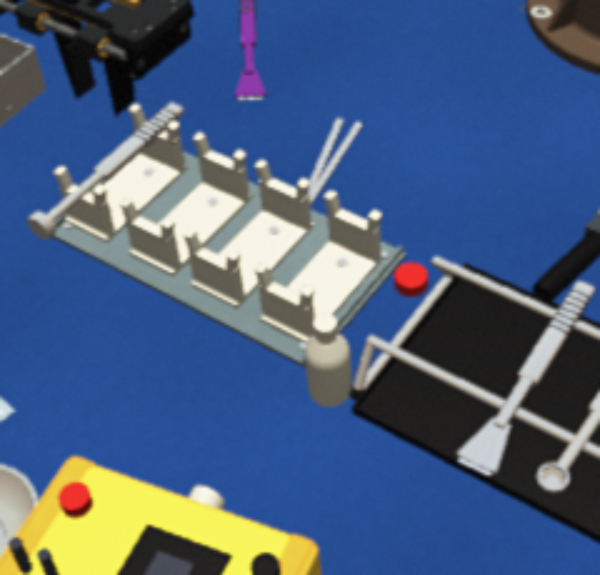

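The impactor is seated in the rightmost cradle: handle at col 323 between posts at 285 and 361, disc end away from the robot. Next is the osteotome, 20 mm back and 434 mm to the left.

```bash
python3 -m handwheel '[{"travel":[-1,30,0],"roll":0},{"travel":[-3,75,0],"roll":0},{"travel":[-5,120,0],"roll":0.5},{"travel":[-7,165,0],"roll":1},{"travel":[-9,210,0],"roll":1.5},{"travel":[-12,255,0],"roll":1.9},{"travel":[-15,300,0],"roll":1.9},{"travel":[-17,345,0],"roll":1.9}]'
python3 -m handwheel '[{"travel":[-2,45,0],"roll":0},{"travel":[-3,80,0],"roll":0},{"travel":[-3,89,0],"roll":0},{"travel":[-3,89,0],"roll":0},{"travel":[-3,89,0],"roll":0}]'
python3 - <<'E'
from h import *
s=env.state(); print(s['eef_pos'],jaw()[1])
cv2.imwrite("pics/w8.png",optics.read_camera('wrist')[:,:,::-1])
E
```

```text
t: 10.85
eef_pos: [516.5, 86.3, 86.5]
tcp_rot: [2.933, 1.57, 3.016]
ft_force: [1.2, 0.4, 1.1]
opening: 0.426
t: 11.35
eef_pos: [514.1, 172.7, 86.6]
tcp_rot: [-2.937, 1.57, -2.853]
ft_force: [-0.1, -0.2, -0.5]
opening: 0.414
[514.05742746 172.6802929   86.57313679] 94.80069056535974
```

View pics/w8.png

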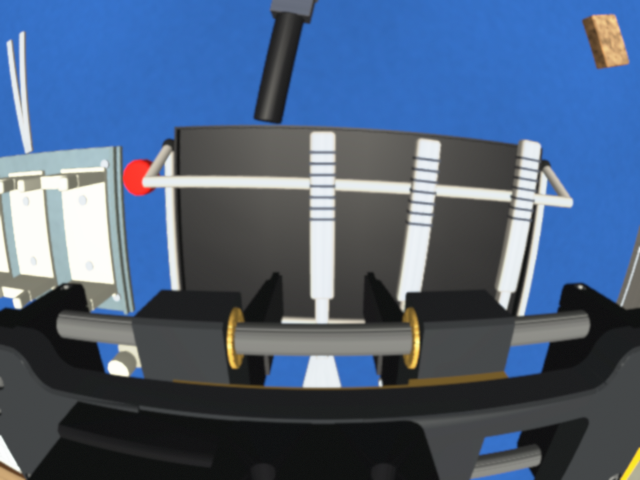

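The osteotome handle (col 322, upright in the view) is centred between the fingers (281–364). Descend, grip, lift.

```bash
python3 -m handwheel '[{"travel":[0,0,-25],"roll":0},{"travel":[0,0,-45],"roll":0},{"travel":[0,0,-60],"roll":0},{"travel":[0,0,-70],"roll":0},{"travel":[0,0,-76],"roll":0},{"travel":[0,0,-80],"roll":0},{"travel":[0,0,-80],"roll":0},{"travel":[0,0,-80],"roll":0}]'
python3 -m handwheel '[{"travel":[0,0,0],"roll":0},{"travel":[0,0,0],"roll":0},{"travel":[0,0,0],"roll":0},{"travel":[0,0,0],"roll":0},{"travel":[0,0,0],"roll":0},{"travel":[0,0,0],"roll":0},{"travel":[0,0,0],"roll":0},{"travel":[0,0,0],"roll":0}]' 1
```

```text
t: 12.2
eef_pos: [514.4, 173.5, 7.4]
tcp_rot: [0.264, 1.57, 0.348]
ft_force: [-0.3, 0.6, 0.4]
opening: 0.423
t: 13.0
eef_pos: [514.3, 173.6, 7.1]
tcp_rot: [0.342, 1.57, 0.426]
ft_force: [-0.5, 0.1, 3.2]
opening: 0.167
```

Gripped. Lift and carry to the third cradle (+16, −356).

```bash
python3 -m handwheel '[{"travel":[0,0,5],"roll":0},{"travel":[0,0,15],"roll":0},{"travel":[0,0,30],"roll":0},{"travel":[0,0,50],"roll":0},{"travel":[0,0,70],"roll":0},{"travel":[0,0,80],"roll":0},{"travel":[0,0,80],"roll":0}]'
python3 -m handwheel '[{"travel":[1,-15,0],"roll":0},{"travel":[3,-50,0],"roll":0},{"travel":[5,-90,0],"roll":-0.5},{"travel":[7,-130,0],"roll":-1},{"travel":[9,-170,0],"roll":-1.5},{"travel":[11,-210,0],"roll":-2},{"travel":[13,-250,0],"roll":-2},{"travel":[15,-290,0],"roll":-2}]'
python3 -m handwheel '[{"travel":[1,-35,0],"roll":0},{"travel":[1,-57,0],"roll":0},{"travel":[1,-66,0],"roll":0},{"travel":[1,-66,0],"roll":0},{"travel":[1,-66,-20],"roll":0},{"travel":[1,-66,-40],"roll":0},{"travel":[1,-66,-50],"roll":0},{"travel":[1,-66,-50],"roll":0}]'
python3 - <<'E'
from h import *
cv2.imwrite("pics/w9.png",optics.read_camera('wrist')[:,:,::-1])
E
```

```text
t: 13.7
eef_pos: [514.7, 173.7, 88.4]
tcp_rot: [0.158, 1.568, 0.242]
ft_force: [0.4, -0.6, -2.2]
opening: 0.165
t: 14.5
eef_pos: [528.2, -118.7, 85.9]
tcp_rot: [2.737, 1.569, 2.786]
ft_force: [1.3, 0.7, -1.0]
opening: 0.167
t: 15.3
eef_pos: [529.5, -181.2, 35.8]
tcp_rot: [2.59, 1.568, 2.64]
ft_force: [0.2, -0.4, -1.2]
opening: 0.163
```

View pics/w9.png

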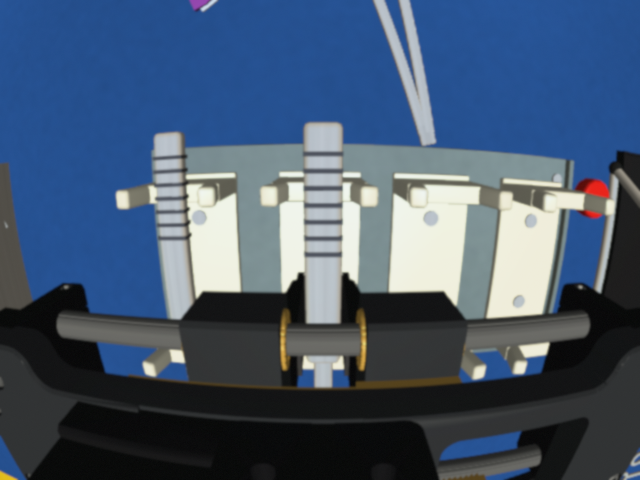

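The osteotome (col 323) is over the notch (posts 270 and 369, mean 319.5), within 2 mm, and the commanded y still settles 1.5 mm further that way. Lower and release.

```bash
python3 -m handwheel '[{"travel":[0,0,-8],"roll":0},{"travel":[0,0,-15],"roll":0},{"travel":[0,0,-20],"roll":0},{"travel":[0,0,-24],"roll":0},{"travel":[0,0,-27],"roll":0},{"travel":[0,0,-29],"roll":0},{"travel":[0,0,-30],"roll":0},{"travel":[0,0,-30],"roll":0}]'
python3 -m handwheel '[{"travel":[0,0,0],"roll":0},{"travel":[0,0,0],"roll":0},{"travel":[0,0,0],"roll":0}]'
python3 -m handwheel '[{"travel":[0,0,0],"roll":0},{"travel":[0,0,0],"roll":0},{"travel":[0,0,0],"roll":0},{"travel":[0,0,0],"roll":0},{"travel":[0,0,0],"roll":0},{"travel":[0,0,20],"roll":0},{"travel":[0,0,50],"roll":0},{"travel":[0,0,80],"roll":0}]' 0.16
python3 - <<'E'
from h import *
s=env.state(); print(s['eef_pos'],jaw()[1])
cv2.imwrite("pics/w10.png",optics.read_camera('wrist')[:,:,::-1])
E
```

```text
t: 16.15
eef_pos: [530.2, -182.5, 7.2]
tcp_rot: [-0.104, 1.571, -0.055]
ft_force: [-0.9, -0.7, 1.4]
opening: 0.166
t: 16.45
eef_pos: [530.2, -182.5, 7.2]
tcp_rot: [-0.121, 1.571, -0.072]
ft_force: [-1.4, -0.8, 4.2]
opening: 0.164
t: 17.25
eef_pos: [529.9, -182.3, 87.6]
tcp_rot: [2.562, 1.57, 2.611]
ft_force: [-0.2, 0.2, 0.1]
opening: 0.421
[ 529.91894419 -182.34152077   87.59713178] 92.8093482381552
```

View pics/w10.png

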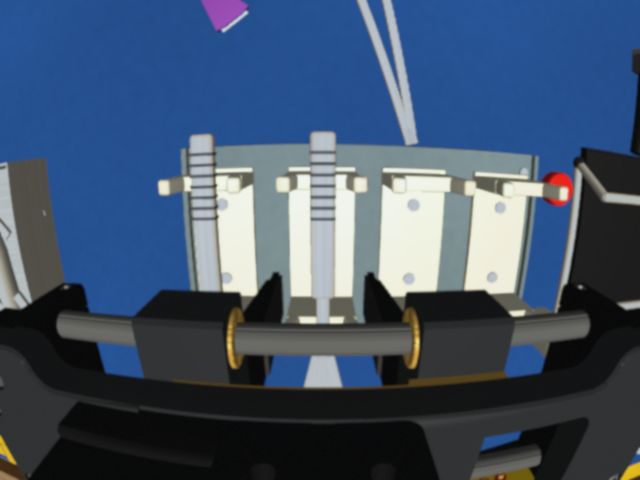

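The osteotome is seated (col 323, posts 283 and 361). Next is the curette: −18, +417.

```bash
python3 -m handwheel '[{"travel":[-1,30,0],"roll":0},{"travel":[-3,75,0],"roll":0},{"travel":[-5,120,0],"roll":-0.5},{"travel":[-7,165,0],"roll":-1},{"travel":[-9,210,0],"roll":-1.5},{"travel":[-12,255,0],"roll":-2},{"travel":[-15,300,0],"roll":-2},{"travel":[-17,345,0],"roll":-2}]'
python3 -m handwheel '[{"travel":[-1,40,0],"roll":0},{"travel":[-1,65,0],"roll":0},{"travel":[-1,72.5,0],"roll":0},{"travel":[-1,72.5,0],"roll":0},{"travel":[-1,72.5,0],"roll":0}]'
python3 - <<'E'
from h import *
s=env.state(); print(s['eef_pos'],jaw()[1])
cv2.imwrite("pics/w11.png",optics.read_camera('wrist')[:,:,::-1])
E
```

```text
t: 18.1
eef_pos: [512.8, 164.4, 86.9]
tcp_rot: [0.456, 1.571, 0.47]
ft_force: [0.7, 0.4, -0.0]
opening: 0.419
t: 18.6
eef_pos: [512.1, 234.2, 86.8]
tcp_rot: [-2.748, 1.57, -2.735]
ft_force: [-0.4, -0.1, -0.1]
opening: 0.42
[512.134789   234.17722422  86.82813337] 90.78980069709685
```

View pics/w11.png

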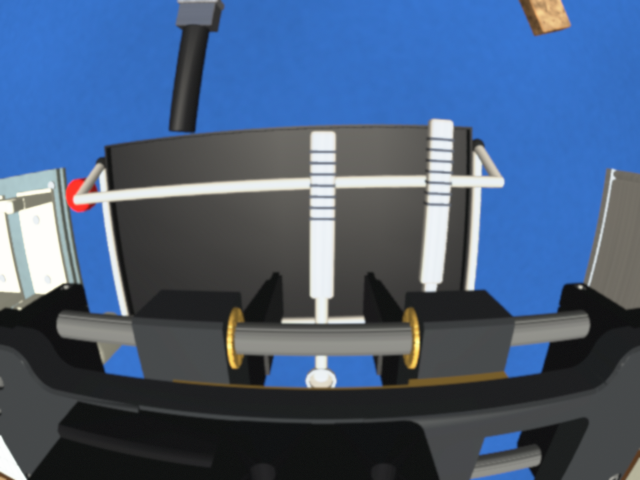

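The curette (col 322) is centred between the fingers and parallel to them. Descend and grip.

```bash
python3 -m handwheel '[{"travel":[0,0,-25],"roll":0},{"travel":[0,0,-45],"roll":0},{"travel":[0,0,-60],"roll":0},{"travel":[0,0,-70],"roll":0},{"travel":[0,0,-76],"roll":0},{"travel":[0,0,-80],"roll":0},{"travel":[0,0,-80],"roll":0},{"travel":[0,0,-80],"roll":0}]'
python3 -m handwheel '[{"travel":[0,0,0],"roll":0},{"travel":[0,0,0],"roll":0},{"travel":[0,0,0],"roll":0},{"travel":[0,0,0],"roll":0},{"travel":[0,0,0],"roll":0},{"travel":[0,0,0],"roll":0},{"travel":[0,0,0],"roll":0},{"travel":[0,0,0],"roll":0}]' 1
```

```text
t: 19.45
eef_pos: [512.5, 235.1, 7.4]
tcp_rot: [0.412, 1.57, 0.426]
ft_force: [-0.0, 0.6, 0.2]
opening: 0.42
t: 20.25
eef_pos: [512.3, 235.0, 7.0]
tcp_rot: [0.695, 1.571, 0.71]
ft_force: [0.1, -0.7, 2.5]
opening: 0.165
```

Gripped. Carry to the second cradle (+15, −347.5, roll +2).

```bash
python3 -m handwheel '[{"travel":[0,0,5],"roll":0},{"travel":[0,0,15],"roll":0},{"travel":[0,0,30],"roll":0},{"travel":[0,0,50],"roll":0},{"travel":[0,0,70],"roll":0},{"travel":[0,0,80],"roll":0},{"travel":[0,0,80],"roll":0}]'
python3 -m handwheel '[{"travel":[1,-15,0],"roll":0},{"travel":[3,-50,0],"roll":0},{"travel":[5,-90,0],"roll":0.5},{"travel":[7,-130,0],"roll":1},{"travel":[9,-170,0],"roll":1.5},{"travel":[11,-210,0],"roll":2},{"travel":[13,-250,0],"roll":2},{"travel":[14,-290,0],"roll":2}]'
python3 -m handwheel '[{"travel":[1,-30,0],"roll":0},{"travel":[1,-49,0],"roll":0},{"travel":[1,-57.5,0],"roll":0},{"travel":[1,-57.5,0],"roll":0},{"travel":[1,-57.5,-20],"roll":0},{"travel":[1,-57.5,-40],"roll":0},{"travel":[1,-57.5,-50],"roll":0},{"travel":[1,-57.5,-50],"roll":0}]'
python3 - <<'E'
from h import *
cv2.imwrite("pics/w12.png",optics.read_camera('wrist')[:,:,::-1])
E
```

```text
t: 20.95
eef_pos: [512.7, 235.3, 88.4]
tcp_rot: [0.33, 1.568, 0.344]
ft_force: [-0.2, -0.4, -2.1]
opening: 0.164
t: 21.75
eef_pos: [525.2, -57.3, 85.9]
tcp_rot: [2.845, 1.569, 2.894]
ft_force: [0.5, 0.5, -1.0]
opening: 0.161
t: 22.55
eef_pos: [526.4, -111.5, 35.8]
tcp_rot: [2.712, 1.568, 2.762]
ft_force: [-1.0, 0.0, -1.9]
opening: 0.163
```

View pics/w12.png

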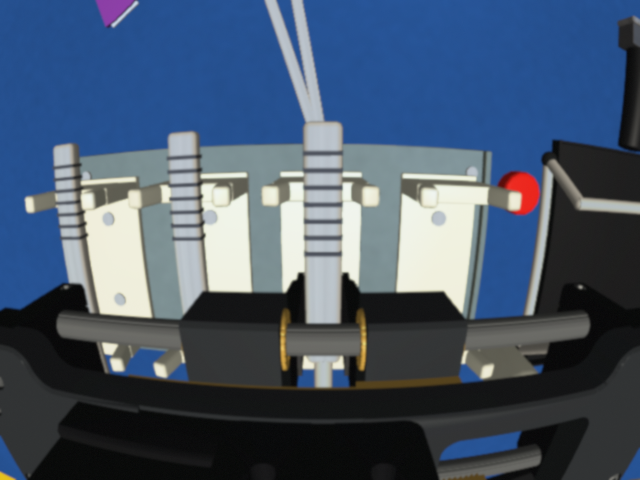

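The curette (col 323) is over the notch (posts 271 and 371, mean 321). Lower and release.

```bash
python3 -m handwheel '[{"travel":[0,0,-8],"roll":0},{"travel":[0,0,-15],"roll":0},{"travel":[0,0,-20],"roll":0},{"travel":[0,0,-24],"roll":0},{"travel":[0,0,-27],"roll":0},{"travel":[0,0,-29],"roll":0},{"travel":[0,0,-30],"roll":0},{"travel":[0,0,-30],"roll":0}]'
python3 -m handwheel '[{"travel":[0,0,0],"roll":0},{"travel":[0,0,0],"roll":0},{"travel":[0,0,0],"roll":0}]'
python3 -m handwheel '[{"travel":[0,0,0],"roll":0},{"travel":[0,0,0],"roll":0},{"travel":[0,0,0],"roll":0},{"travel":[0,0,0],"roll":0},{"travel":[0,0,0],"roll":0},{"travel":[0,0,20],"roll":0},{"travel":[0,0,50],"roll":0},{"travel":[0,0,80],"roll":0}]' 0.16
python3 - <<'E'
from h import *
s=env.state(); print(s['eef_pos'],jaw()[1])
cv2.imwrite("pics/w13.png",optics.read_camera('wrist')[:,:,::-1])
E
```

```text
t: 23.4
eef_pos: [527.2, -112.5, 7.2]
tcp_rot: [0.079, 1.571, 0.128]
ft_force: [-0.8, 0.2, 0.7]
opening: 0.163
t: 23.7
eef_pos: [527.2, -112.5, 7.2]
tcp_rot: [0.022, 1.571, 0.071]
ft_force: [-1.6, 0.2, 5.1]
opening: 0.171
t: 24.5
eef_pos: [526.9, -112.3, 87.6]
tcp_rot: [2.68, 1.57, 2.729]
ft_force: [0.5, -0.5, -0.7]
opening: 0.414
[ 526.87252843 -112.34718911   87.59630635] 92.81198653177692
```

View pics/w13.png

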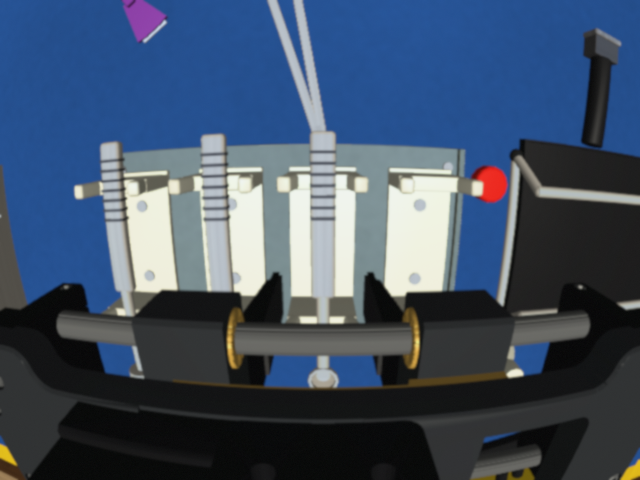

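The curette is seated (col 323, posts 284 and 361). Last is the rasp: −26, +422.5, roll −2.5.

```bash
python3 -m handwheel '[{"travel":[-1,30,0],"roll":0},{"travel":[-3,75,0],"roll":0},{"travel":[-6,120,0],"roll":-0.5},{"travel":[-9,165,0],"roll":-1},{"travel":[-12,210,0],"roll":-1.5},{"travel":[-16,255,0],"roll":-2.5},{"travel":[-20,300,0],"roll":-2.5},{"travel":[-24,345,0],"roll":-2.5}]' 0.25
python3 -m handwheel '[{"travel":[-1,40,0],"roll":0},{"travel":[-2,69,0],"roll":0},{"travel":[-2,77.5,0],"roll":0},{"travel":[-2,77.5,0],"roll":0},{"travel":[-2,77.5,0],"roll":0}]'
python3 - <<'E'
from h import *
s=env.state(); print(s['eef_pos'],jaw()[1])
cv2.imwrite("pics/w14.png",optics.read_camera('wrist')[:,:,::-1])
E
```

```text
t: 25.35
eef_pos: [502.8, 234.4, 86.9]
tcp_rot: [0.505, 1.57, 0.511]
ft_force: [0.3, -1.0, -0.3]
opening: 0.375
t: 25.85
eef_pos: [501.1, 309.1, 86.7]
tcp_rot: [-2.522, 1.57, -2.517]
ft_force: [0.1, 0.9, -0.4]
opening: 0.379
[501.11350171 309.09792791  86.73325363] 90.29556177230155
```

View pics/w14.png

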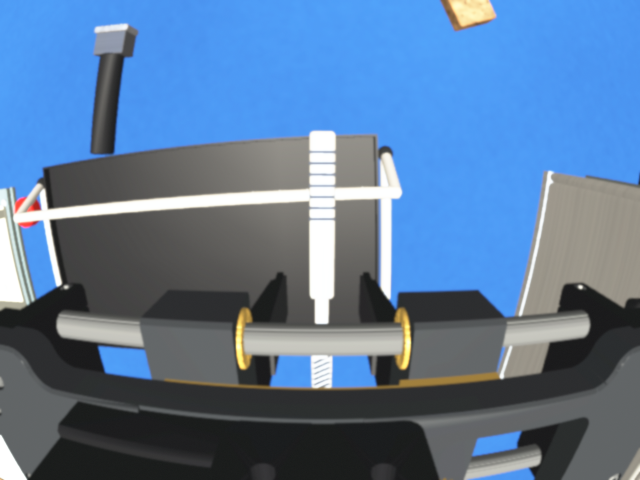

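The rasp (col 322) is centred, and the low side bar (col 385) is clear of the fingers. Descend and grip.

```bash
python3 -m handwheel '[{"travel":[0,0,-25],"roll":0},{"travel":[0,0,-45],"roll":0},{"travel":[0,0,-60],"roll":0},{"travel":[0,0,-70],"roll":0},{"travel":[0,0,-76],"roll":0},{"travel":[0,0,-80],"roll":0},{"travel":[0,0,-80],"roll":0},{"travel":[0,0,-80],"roll":0}]'
python3 -m handwheel '[{"travel":[0,0,0],"roll":0},{"travel":[0,0,0],"roll":0},{"travel":[0,0,0],"roll":0},{"travel":[0,0,0],"roll":0},{"travel":[0,0,0],"roll":0},{"travel":[0,0,0],"roll":0},{"travel":[0,0,0],"roll":0},{"travel":[0,0,0],"roll":0}]' 1
```

```text
t: 26.7
eef_pos: [501.4, 310.1, 7.4]
tcp_rot: [0.517, 1.57, 0.523]
ft_force: [-0.1, 0.3, -1.1]
opening: 0.374
t: 27.5
eef_pos: [501.3, 310.1, 7.1]
tcp_rot: [0.69, 1.57, 0.695]
ft_force: [-1.3, -0.8, 5.5]
opening: 0.166
```

Gripped. Carry to the leftmost cradle (+23.5, −347.5, roll +2.7).

```bash
python3 -m handwheel '[{"travel":[0,0,5],"roll":0},{"travel":[0,0,15],"roll":0},{"travel":[0,0,30],"roll":0},{"travel":[0,0,50],"roll":0},{"travel":[0,0,70],"roll":0},{"travel":[0,0,80],"roll":0},{"travel":[0,0,80],"roll":0}]'
python3 -m handwheel '[{"travel":[1,-15,0],"roll":0},{"travel":[4,-50,0],"roll":0},{"travel":[7,-90,0],"roll":0.5},{"travel":[10,-130,0],"roll":1},{"travel":[13,-170,0],"roll":2},{"travel":[16,-210,0],"roll":2.7},{"travel":[19,-250,0],"roll":2.7},{"travel":[22,-290,0],"roll":2.7}]'
python3 -m handwheel '[{"travel":[1,-30,0],"roll":0},{"travel":[1.5,-49,0],"roll":0},{"travel":[1.5,-57.5,0],"roll":0},{"travel":[1.5,-57.5,0],"roll":0},{"travel":[1.5,-57.5,-20],"roll":0},{"travel":[1.5,-57.5,-40],"roll":0},{"travel":[1.5,-57.5,-50],"roll":0},{"travel":[1.5,-57.5,-50],"roll":0}]'
python3 - <<'E'
from h import *
cv2.imwrite("pics/w15.png",optics.read_camera('wrist')[:,:,::-1])
E
```

```text
t: 28.2
eef_pos: [501.7, 310.3, 88.4]
tcp_rot: [0.467, 1.568, 0.473]
ft_force: [0.7, 0.3, -1.9]
opening: 0.171
t: 29.0
eef_pos: [522.2, 17.7, 86.0]
tcp_rot: [2.991, 1.569, 3.043]
ft_force: [0.9, 0.2, -1.6]
opening: 0.166
t: 29.8
eef_pos: [523.8, -36.6, 35.8]
tcp_rot: [2.843, 1.568, 2.897]
ft_force: [0.2, -0.4, -1.2]
opening: 0.164
```

View pics/w15.png

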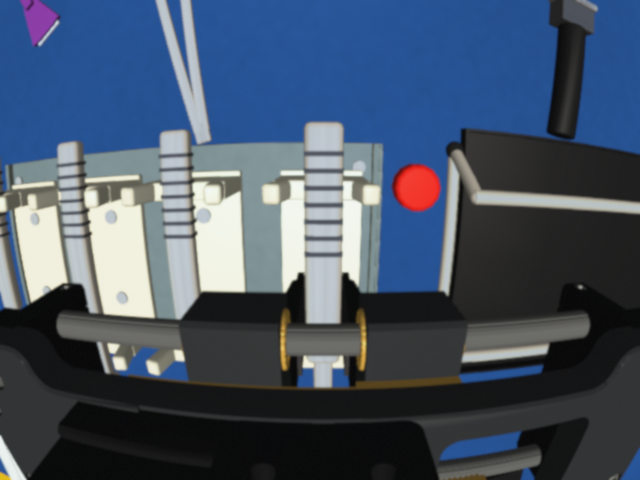

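The rasp (col 323) is centred over the notch (posts 272 and 371). Lower, release, and back away.

```bash
python3 -m handwheel '[{"travel":[0,0,-8],"roll":0},{"travel":[0,0,-15],"roll":0},{"travel":[0,0,-20],"roll":0},{"travel":[0,0,-24],"roll":0},{"travel":[0,0,-27],"roll":0},{"travel":[0,0,-29],"roll":0},{"travel":[0,0,-30],"roll":0},{"travel":[0,0,-30],"roll":0}]'
python3 -m handwheel '[{"travel":[0,0,0],"roll":0},{"travel":[0,0,0],"roll":0},{"travel":[0,0,0],"roll":0}]'
python3 -m handwheel '[{"travel":[0,0,0],"roll":0},{"travel":[0,0,0],"roll":0},{"travel":[0,0,0],"roll":0},{"travel":[0,0,0],"roll":0},{"travel":[0,0,0],"roll":0},{"travel":[0,0,20],"roll":0},{"travel":[0,0,50],"roll":0},{"travel":[0,0,90],"roll":0}]' 0.16
python3 -m handwheel '[{"travel":[0,20,40],"roll":0},{"travel":[0,60,60],"roll":0},{"travel":[0,105,60],"roll":0},{"travel":[0,150,60],"roll":0},{"travel":[0,195,60],"roll":0},{"travel":[0,240,60],"roll":0},{"travel":[0,285,60],"roll":0},{"travel":[0,330,60],"roll":0}]'
python3 -m handwheel '[{"travel":[-20,40,0],"roll":0},{"travel":[-50,75,0],"roll":0},{"travel":[-80,110,0],"roll":0},{"travel":[-80,110,0],"roll":0},{"travel":[-80,110,0],"roll":0}]'
python3 - <<'E'
from h import *
cv2.imwrite("pics/top9.png",optics.read_camera('top')[:,:,::-1])
crop('pics/top9.png',285,135,165,115,4.8,'pics/c9.png')
s=optics.read_camera('scene')[:,:,::-1]; cv2.imwrite("pics/s9.png",cv2.resize(s[170:400,160:400],None,fx=2.5,fy=2.5))
E
```

```text
t: 30.65
eef_pos: [524.7, -37.5, 7.3]
tcp_rot: [0.173, 1.571, 0.226]
ft_force: [-1.7, 0.9, 1.4]
opening: 0.164
t: 30.95
eef_pos: [524.7, -37.5, 7.2]
tcp_rot: [0.141, 1.571, 0.193]
ft_force: [-3.0, 0.4, 5.7]
opening: 0.165
t: 31.75
eef_pos: [523.8, -37.3, 96.9]
tcp_rot: [2.859, 1.568, 2.911]
ft_force: [0.4, 0.6, 0.0]
opening: 0.421
t: 32.55
eef_pos: [524.3, 294.5, 157.0]
tcp_rot: [1.114, 1.571, 1.167]
ft_force: [0.6, -0.0, -0.6]
opening: 0.423
t: 33.05
eef_pos: [444.0, 403.2, 156.9]
tcp_rot: [-1.346, 1.571, -1.291]
ft_force: [0.6, -1.3, -0.6]
opening: 0.417
```

View pics/c9.png

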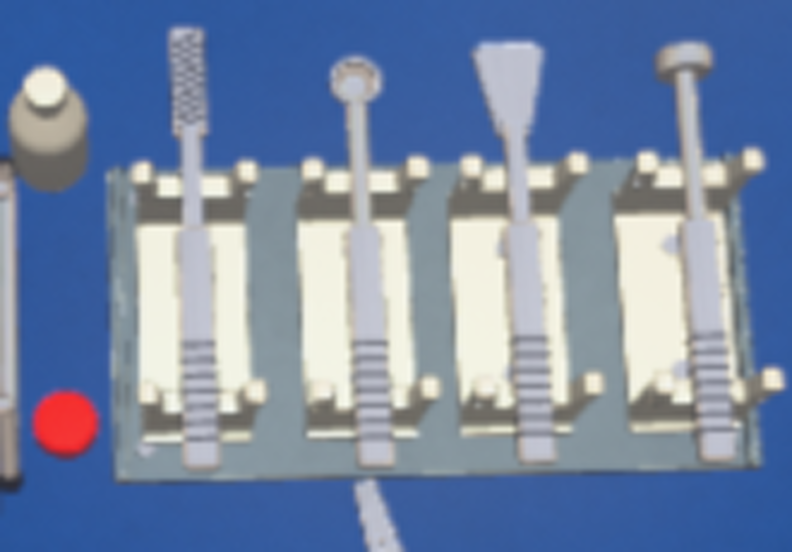

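View pics/s9.png

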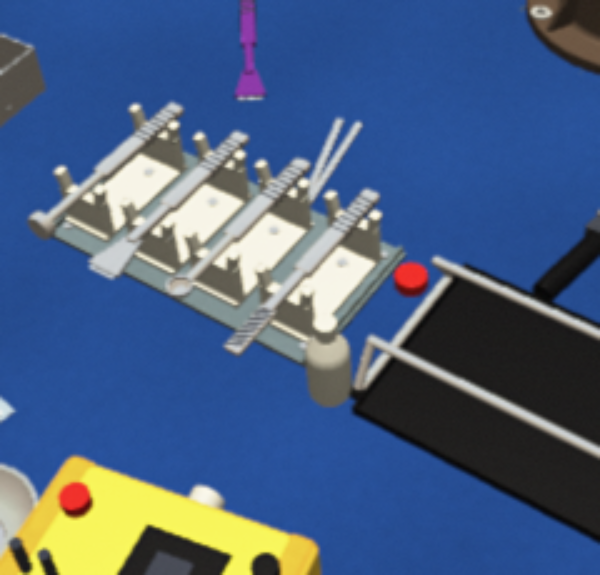

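All four are in the cradles and in order. One last check of the seating before handing in: handle ends and bottle from the top view.

Run:
```python
from h import *
f=lambda c,z: px2w('top',285+(c[0]+.5)/4.8-.5,135+(c[1]+.5)/4.8-.5,z)
C=[(524.7,-36.7),(527.4,-111.5),(530.1,-181.5),(533.8,-258.6)]
for n,r,t,c in [('rasp',(201,467),(195,228),C[0]),('cur',(376,466),(366,226),C[1]),('ost',(537,461),(523,222),C[2]),('imp',(717,460),(698,219),C[3])]:
    a=f(r,59);b=f(t,59);d=b-a;m=(a+b)/2; y=np.radians(2.9); e=(m[:2]-c)
    print(n,np.degrees(np.arctan2(d[1],d[0])).round(1),'local x,y',(e@[np.cos(y),np.sin(y)]).round(1),(e@[-np.sin(y),np.cos(y)]).round(1))
print(f((45,88),88))
print(env.state()['qvel'].round(3))
job.job_done()
```

```text
rasp 2.2 local x,y -27.9 1.1
cur 2.1 local x,y -28.3 0.5
ost 2.2 local x,y -27.4 1.0
imp 2.3 local x,y -28.5 0.7
[603.10645185  31.92618783  88.        ]
[-0.016  0.001  0.001  0.002  0.001 -0.   ]
the job is handed in; nothing more can be done
```

I moved all four instruments into the white cradles in their original left-to-right order (rasp, curette, osteotome, impactor), and handed the job in at about 33 s.

- **Seating:** in the last top view each instrument's origin is at x −27.4 to −28.5 mm in its cradle, against −28 wanted. Sideways they are within about 1.1 mm of the centre line, and within 1° of the cradle direction, with handles towards the robot. The pictures show them lying level in the notches, but I did not measure seating height or tilt separately.
- **Bottle:** it is still upright at the spot measured at the start.
- **Robot:** the arm is clear of everything.

**TCP disagreement:** the real fingertips sit about 30 mm behind the reported TCP. My first grip closed on air above the impactor. The scene and wrist pictures both showed the same offset, and gripping 30 mm lower worked; every handle then read 16 mm between the pads.

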